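# Set the outrigger foot of a bench-top bin rack down on its plate

### The job

The bin rack's outrigger foot hangs in the air. Slide the loose metal plate under it so that the foot stands over the middle of the red ring, let go of the plate, then turn the black knob clockwise to screw the foot down until it just rests on the plate: a light, definite touch found by feel, not tightened hard. Let go, and leave the other things on the bench where they are.

Things in the scene. Friction and masses are not known exactly. Their poses are not given: they have to be found in the camera images.
- foot_knob: Round black knurled knob, 42 mm diameter, 30 mm tall, on a vertical screw spindle through the end of the rack's yellow outrigger tube. Origin: knob's centre, on the axis, half-way up, 118 mm above the bench at the start; z up; x, y turn with it. Clockwise from above lowers knob, spindle and foot together: 15 mm per turn (2.4 mm/rad), at most 6.3 rad; stays where left.
- foot_spot (a point): Point on the bench exactly under the spindle's axis. Above it hangs the round rubber foot, 56 mm diameter, at the spindle's lower end, turning with it. A locknut sets the foot anew every time: its flat underside is 103 to 109 mm below the knob's centre, unknown and not measured, so it starts 3 to 9 mm above the plate's top once the plate is below it.
- boss (a point): Top centre of the fixed steel boss (38 mm across, 80 mm above the bench) the spindle screws through; the tube is 26 mm wide, top at 75 mm. Feel at the knob: free screw 0.15 Nm while turning; standstill readings differ, so compare with the free screw's. Once the foot touches, load grows 20 to 25 N per rad and torque 0.01 to 0.035 Nm per N. Just touching is 2 to 15 N; 30 N is far too much.
- rack: Fixed grey bin rack with six picking bins and an outrigger. Origin: on the bench under the spindle's axis (as foot_spot). In its frame (z up) the rack occupies x -10 to 190 mm, y 140 to 440 mm, 250 mm high; the outrigger tube runs along y from the rack to the spindle at x = y = 0. The foot's -x and -y sides are free.
- plate: Loose flat metal plate, 80 mm (its x) by 170 mm (its y) and 6 mm thick, 0.5 kg or so, lying on the bench; origin: centre of its underside. It carries an upright red grip lug and a painted red ring.
- plate_mark (a point): Centre of the painted red ring (68 mm diameter) on the plate's top face, 35 mm from the plate's centre toward its +y, 6 mm above its underside. Axes as the plate.
- plate_lug (a point): Centre of the plate's upright red grip lug: 12 mm thick along the plate's x, 36 mm long along the plate's y, rising 36 mm above the plate's top face (6 to 42 mm above the bench). It stands 65 mm from the plate's centre toward its -y, so 100 mm from the ring's centre. Axes as the plate.
- carton: Cardboard carton, 80 x 100 mm, 70 mm high; origin: centre of its underside. To be left alone.
- tub: Small blue open tub of parts, 90 x 75 mm, 50 mm high; origin: centre of its underside. To be left alone.
- can: Green can, 60 mm diameter, 100 mm high; origin: centre of its underside. To be left alone.

How it is judged (in metres and radians):
On the way, in this order (a step that is already met when the one before it is completed fails the run):
1. the plate lies flat with its ring under the foot (ring centre within 12 mm of the spindle's axis), let go, before the foot touches it (horizontal distance between plate_mark and rack below 0.012 m and angle between plate's own z axis and vertical below 0.03 rad and contact force between each of the fingers, foot_knob and plate below 0.1 N), for 0.2 s.
2. the foot, screwed down, rests on the plate with at least 2 N (contact force between foot_knob and plate above 2 N), for 0.2 s.
At the end, for the whole second after the job is handed in: The foot rests on the plate with 2 to 15 N; the plate lies flat and still with the centre of its ring within 12 mm of the spindle's axis; knob and plate are released (contact force between foot_knob and plate between 2 and 15 N and horizontal distance between plate_mark and rack below 0.012 m and angle between plate's own z axis and vertical below 0.03 rad and linear speed of plate below 0.01 m/s); the robot touches nothing.
It fails at once if the foot is pressed on the plate with more than 30 N (contact force between foot_knob and plate above 30 N).
It fails at once if the carton is moved more than 20 mm (distance of carton from where it was at the start of the episode above 0.02 m).
It fails at once if the tub is moved more than 20 mm (distance of tub from where it was at the start of the episode above 0.02 m).
It fails at once if the can is moved more than 20 mm (distance of can from where it was at the start of the episode above 0.02 m).
It also fails if it takes over 72 s, if anything falls off the work surface, if the arm or the gripper's body presses on something with over 40 N, if the wrist force passes 120 N, or if a joint passes its speed limit or range.

### The arm

A 6-joint arm with a two-finger parallel gripper is mounted at the origin on the work surface. World frame = base frame: x ahead of the robot, y to its left, z up, the work surface at z = 0. Lengths are in mm, angles in rad, forces in N, time in s.
With the tool pointing down it reaches from about 275 to 750 mm from the base axis. Payload 10.2 kg.
Tool frame: the origin (TCP) lies at the very end of the fingers, on their centre line; the grasp point (between the pads) lies 19 mm behind it (ctrl.grip_depth is the distance from the TCP to the grasp point, in mm); z points along the fingers, x is the direction in which the jaws open and shut, and the axes are right-handed (so a half turn about z gives the same grasp; the last joint's range is limited). The gripper opens to 85 mm and grips with 20 to 120 N. Pads are 22 mm wide; open, the fingers measure 114 mm over their backs; the gripper's body (76 mm by 85 mm) begins 54 mm behind the grasp point. The pads swing forward as they close: fully open they stand 13 mm farther back than shut.
Start: joints at [0.953, 0.313, 1.498, -0, 1.331, -0.223], TCP at [201.94, 484.615, 231.294] pointing down, gripper open.
Joint ranges: [-2.94, 2.94], [-0.97, 2.17], [0.19, 2.56], [-1.23, 4.37], [0.02, 3.11], [-2.88, 2.88]. Speed limits (rad/s): [2.39, 2.39, 3.01, 3.14, 3.14, 3.14].

### API

Orientations are given as a unit quaternion [w, x, y, z].
In Python, from rig import ctrl gives the robot as it stands.
- The arm moves only by the tool play_rows, never from a script. Its argument "motion" is a list of rows, each a list of 2 entries, a list of its own where there are three numbers: the shift along the tool's x, y, z in mm, then the turn, a rotation vector about the tool's x, y, z in degrees. A call has 1 to 20 rows; each row shifts and turns the commanded pose from where the row before left it, along the tool's axes as they then stand; what a row does not reach is not made up. A row lasts 1/12 s, in which the tool goes at most 41.7 mm and 7.16 degrees, less where a joint would pass 70% of its speed; a pose out of reach is approached as far as the arm can. A call with a gripper value outside its range is refused whole. "fingers" is the finger opening in mm, from 0 to 85.4, set as the call begins (left out, the last holds). The fingers move at their own pace and stop on an object; "squeeze" is the grip in N (left out, the last holds). Time passes only in rows, so rows that do not move let the fingers close. It gives the time, the measured TCP pose, the force and the opening at its end, in the units of the state.
- ctrl.sense(): the state, without advancing time (a new reading comes with each control period).
- ctrl.capture(name): name is "side" or "top"; returns the picture (400x640x3 uint8, red, green, blue); there is no depth.
- ctrl.get_calibration(name): a dict with "K" (3x3 intrinsics, pixels), "R" (3x3) and "t" (3): a world point X has camera coordinates R X + t. Camera axes: x right, y down, z forward; pixel columns grow to the right and rows downward; lengths in mm; the calibration is good to about 2 mm. A picture is of the moment at which its call begins. get_calibration takes no time and is no camera call.
- ctrl.finish_job(): hands the job in, once; it reports no verdict.
Trained networks look in the newest picture that a camera, given by its name, has taken for a name from the list of things; names that differ only in an ending like _2 or _b are one class to them, and where a whole thing is asked for, a point or a joint stands for the part that bears it (a point fixed in the world has none). Each returns a list of dicts, best first, with "p" (0 to 1); they miss things now and then, are a little off and sometimes report something else, mostly with a low value. They report only what shows in the picture. A call takes as long as a camera call.
- ctrl.spot_in(camera, name): "position" ([column, row] as shares, 0 to 1, of the picture: columns of its width, rows of its height, amid what is visible of it).
The state is a dict: "time_s": time; "joints": joint angles; "dq": joint speeds; "tau": joint torques, N m; "eef_pos": TCP position; "ee_rot": TCP orientation; "force": force on the tool from outside, world axes, zero at the start; "wrist_torque": the same for the moment, N m; "grip_width": opening from 0.0 (shut) to 1.0 (fully open).
Only numpy, scipy, OpenCV 4.12 (cv2) and the standard library are available. Lean on these libraries where they do the work, as an engineer would, in place of code of your own. Each camera call takes 0.05 s, during which the arm holds its last target. There are 200 camera calls.

## Working session

There is one attempt and no reset: what is moved stays moved. The work goes in short steps, Python scripts to look and compute and a tool call to move; the robot and the scene stay as the last step left them, time stands still between calls to the robot, and variables do not carry over. Pictures are saved under pics/ and viewed, about 8 in all and at most 12, crops included, and the job is handed in when it is done.

Besides the shell and the picture viewer there is one more tool, called as name(argument=value, ...) on one line, values as JSON. play_rows: Moves the arm, as the interface text tells. Its arguments: {"type":"object","properties":{"motion":{"type":"array"},"fingers":{"type":"number"},"squeeze":{"type":"number"}},"required":["motion"]}

```bash
ls; mkdir -p pics; cat > h.py <<'E'
import numpy as np, cv2
from rig import ctrl
from scipy.spatial.transform import Rotation as Ro
def cal(c):
    d=ctrl.get_calibration(c); return [np.array(d[k],float) for k in ("K","R","t")]
def back(c,uv,z):
    K,R,t=cal(c); d=R.T@np.linalg.solve(K,[uv[0],uv[1],1]); o=-R.T@t.ravel()
    return o+d*(z-o[2])/d[2]
def proj(c,X):
    K,R,t=cal(c); p=K@(R@np.array(X,float)+t.ravel()); return p[:2]/p[2]
def snap(c,n=None):
    im=np.array(ctrl.capture(c))
    if n: cv2.imwrite(f"pics/{n}.png",im[:,:,::-1])
    return im
def st():
    s=ctrl.sense(); q=s["ee_rot"]; M=Ro.from_quat([q[1],q[2],q[3],q[0]]).as_matrix()
    return s,M
E
python3 - <<'E'
from h import *
for c in("top","side"):
    snap(c,c+"0")
    for n,z in(("foot_knob",118),("plate_mark",6),("plate_lug",24),("plate",6),("boss",80),("carton",35),("tub",25),("can",50)):
        for r in ctrl.spot_in(c,n)[:2]:
            uv=np.array(r["position"])*[640,400]; print(c,n,round(r["p"],2),uv.round(),back(c,uv,z).round())
s,M=st();print(s);print(M.round(3))
for c in("top","side"):print(ctrl.get_calibration(c))
E
```

```text
pics
top foot_knob 0.95 [208. 242.] [542.  86. 118.]
top foot_knob 0.63 [ 87. 176.] [668. 328. 118.]
top plate_mark 0.62 [375. 294.] [ 445. -237.    6.]
top plate_lug 0.71 [374. 291.] [ 452. -233.   24.]
top plate 0.59 [373. 293.] [ 447. -233.    6.]
top boss 0.86 [ 87. 175.] [681. 354.  80.]
top carton 0.95 [276. 137.] [781. -23.  35.]
top tub 0.88 [402. 156.] [ 742. -301.   25.]
top can 0.97 [340. 140.] [ 768. -164.   50.]
top can 0.7 [372. 293.] [ 449. -226.   50.]
side foot_knob 0.67 [262. 166.] [539.  36. 118.]
side plate_mark 0.64 [264. 316.] [ 447. -255.    6.]
side plate_lug 0.56 [266. 315.] [ 446. -271.   24.]
side plate 0.91 [266. 318.] [ 448. -260.    6.]
side boss 0.91 [278. 119.] [694. 404.  80.]
side carton 0.64 [379. 186.] [798. -20.  35.]
side tub 0.82 [436. 276.] [ 735. -307.   25.]
side can 0.5 [376. 183.] [784. -27.  50.]
side can 0.36 [277. 118.] [717. 491.  50.]
{'time_s': 0.9, 'joints': array([ 9.52625025e-01,  3.12880894e-01,  1.49768803e+00,  1.35415211e-06,
        1.33102405e+00, -2.23400836e-01]), 'dq': array([-0.00105922,  0.00165441, -0.00101836, -0.00134
[... 583 characters left out ...]
 318.91047882],
       [  0.        , 369.57657586, 198.41829942],
       [  0.        ,   0.        ,   1.        ]]), 'R': array([[ 0.00650749, -0.99995182, -0.00734919],
       [-0.98087072, -0.00495311, -0.19459726],
       [ 0.19455148,  0.00847494, -0.9808557 ]]), 't': array([-122.76818093,  636.94276047,  697.02879674])}
{'K': array([[377.25806844,   0.        , 312.26046955],
       [  0.        , 377.25806844, 195.18675217],
       [  0.        ,   0.        ,   1.        ]]), 'R': array([[ 0.92144371, -0.38796109, -0.02068058],
       [-0.2174989 , -0.4710093 , -0.85489442],
       [ 0.32192502,  0.79223509, -0.51838967]]), 't': array([-586.64994362,  173.58297225,  659.93057745])}
```

View pics/top0.png

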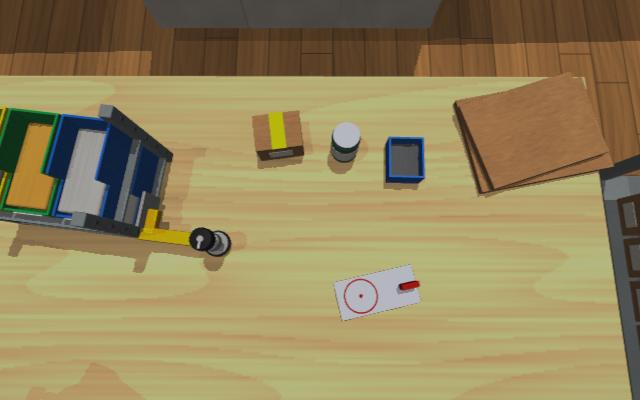

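View pics/side0.png

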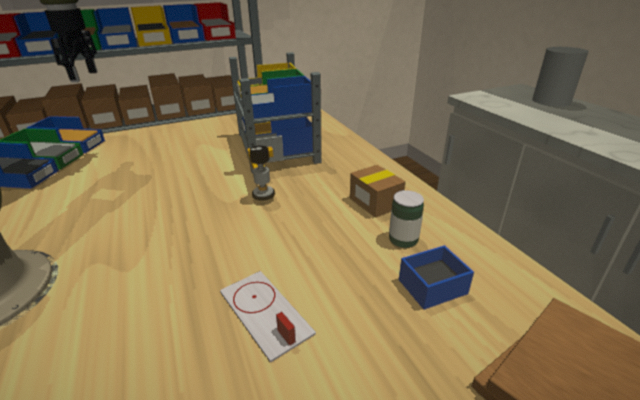

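```bash
python3 - <<'E'
from h import *
for c in("top","side"):
    im=cv2.imread(f"pics/{c}0.png"); hsv=cv2.cvtColor(im,cv2.COLOR_BGR2HSV)
    red=(((hsv[...,0]<8)|(hsv[...,0]>172))&(hsv[...,1]>110)&(hsv[...,2]>70)).astype(np.uint8)
    red[:230]=0; red[:,:210]=0; red[:,440:]=0
    n,l,s,ce=cv2.connectedComponentsWithStats(red)
    for i in range(1,n):
        if s[i,4]>8: print(c,s[i],ce[i].round(1),"z6",back(c,ce[i],6).round(1),"z24",back(c,ce[i],24).round(1))
    w=((hsv[...,1]<60)&(hsv[...,2]>120)).astype(np.uint8); w[:230]=0; w[:,:210]=0; w[:,440:]=0
    cs,_=cv2.findContours(cv2.morphologyEx(w,cv2.MORPH_CLOSE,np.ones((5,5))),cv2.RETR_EXTERNAL,cv2.CHAIN_APPROX_NONE)
    cc=max(cs,key=cv2.contourArea); P=np.array([back(c,p[0],6)[:2] for p in cc],np.float32)
    print(c,"plate",cv2.minAreaRect(P))
t=cv2.resize(cv2.imread("pics/top0.png")[215:275,160:250],None,fx=6,fy=6,interpolation=2)
s=cv2.resize(cv2.imread("pics/side0.png")[135:210,225:300],None,fx=5,fy=5,interpolation=2)
cv2.imwrite("pics/k.png",np.hstack([t[:360],cv2.copyMakeBorder(s,0,0,0,0,0)[:360][:, :250]]))
E
```

```text
top [347 279  30  14  40] [362.6 282.7] z6 [ 467.9 -212.     6. ] z24 [ 468.4 -210.    24. ]
top [401 281  18   9 115] [409.8 284.9] z6 [ 463.9 -311.3    6. ] z24 [ 464.5 -307.1   24. ]
top [344 294  32  20  54] [356.5 307.5] z6 [ 417.2 -198.6    6. ] z24 [ 418.9 -196.9   24. ]
top [360 294   3   4   9] [360.7 295.4] z6 [ 441.7 -207.5    6. ] z24 [ 442.8 -205.7   24. ]
top plate ((449.6320495605469, -241.0606689453125), (80.41913604736328, 171.19097900390625), 13.296438217163086)
side [272 292   3  10  10] [273.5 296.5] z6 [ 472.8 -221.8    6. ] z24 [ 468.7 -238.8   24. ]
side [277 312  18  32 291] [286. 327.] z6 [ 471.1 -289.6    6. ] z24 [ 467.1 -304.    24. ]
side plate ((450.5906982421875, -243.7034912109375), (81.00420379638672, 171.6819610595703), 13.374570846557617)
```

View pics/k.png

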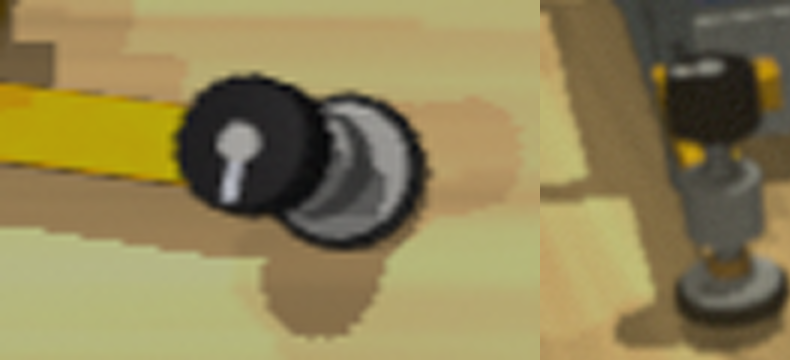

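```bash
python3 - <<'E'
from h import *
print("knob top",back("top",(200,238.3),133),"foot top",back("top",(218.3,243.5),14))
print("side knob",back("side",(259.6,154.4),118),"foot",back("side",(263.6,193),15))
# tube edges top view at z75 : crop (0,85),(0,160) ; (180,105),(180,183)
a=back("top",(160,215+122/6),75);b=back("top",(160+30,215+144/6),75);print("tube",a,b,np.degrees(np.arctan2(-(a-b)[0],(a-b)[1])))
for X in ([530,60,133],[530,60,13],[540,65,13],[540,65,133]): print(X,proj("top",X).round(1),proj("side",X).round(1))
E
```

```text
knob top [548.33098944  96.70891439 133.        ] foot top [547.77291676  95.94637768  14.        ]
side knob [550.54945896  95.64441444 118.        ] foot [551.24093384  97.92533808  15.        ]
tube [558.767946  195.8599225  75.       ] [551.85739541 135.59675419  75.        ] -6.541697304394077
[530, 60, 133] [219.5 248.5] [254.3 156.2]
[530, 60, 13] [234.8 252. ] [259.5 203.4]
[540, 65, 13] [232.7 247.3] [263.1 201.4]
[540, 65, 133] [217.1 243. ] [258.2 154.4]
```

play_rows(motion=[[[0, 0, 0], [0, 0, 6.76]], [[0, 0, 0], [0, 0, 6.76]], [[0, 0, 0], [0, 0, 6.76]], [[0, 0, 0], [0, 0, 6.76]], [[0, 0, 0], [0, 0, 6.76]], [[0, 0, 0], [0, 0, 6.76]], [[0, 0, 0], [0, 0, 6.76]], [[0, 0, 0], [0, 0, 6.76]], [[3, 34, 0], [0, 0, 0]], [[3, 34, 0], [0, 0, 0]], [[3, 34, 0], [0, 0, 0]], [[3, 34, 0], [0, 0, 0]], [[3, 34, 0], [0, 0, 0]], [[3, 34, 0], [0, 0, 0]], [[3, 34, 0], [0, 0, 0]], [[3, 34, 0], [0, 0, 0]], [[3, 34, 0], [0, 0, 0]], [[3, 34, 0], [0, 0, 0]], [[3, 34, 0], [0, 0, 0]], [[3, 34, 0], [0, 0, 0]]], fingers=60)

```text
time_s: 2.57
eef_pos: [331.0, 94.2, 231.6]
ee_rot: [0.0, 0.993, 0.116, 0.0]
force: [0.9, 0.5, -0.4]
grip_width: 0.705
```

play_rows(motion=[[[3, 34, 4], [0, 0, 0]], [[3, 34, 4], [0, 0, 0]], [[3, 34, 4], [0, 0, 0]], [[3, 34, 6], [0, 0, 0]], [[3, 34, 10], [0, 0, 0]], [[3, 34, 10], [0, 0, 0]], [[3, 34, 10], [0, 0, 0]], [[3, 34, 10], [0, 0, 0]], [[3, 34, 10], [0, 0, 0]], [[3, 34, 10], [0, 0, 0]], [[3, 34, 10], [0, 0, 0]], [[2, 34, 10], [0, 0, 0]], [[0, 13, 10], [0, 0, 0]], [[0, 0, 0], [0, 0, 0]], [[0, 0, 0], [0, 0, 0]], [[0, 0, 0], [0, 0, 0]]])

```text
time_s: 3.9
eef_pos: [461.7, -305.0, 123.8]
ee_rot: [-0.0, 0.993, 0.116, 0.0]
force: [-0.5, 0.0, 0.2]
grip_width: 0.703
```

```bash
python3 - <<'E'
from h import *
s,M=st();print(s["time_s"],s["eef_pos"],M.round(3),s["joints"].round(2),s["force"],s["wrist_torque"],s["grip_width"])
L=np.array([465.5,-305.5,24]);print("tool shift",M.T@(L-s["eef_pos"]))
snap("top","t1");snap("side","s1")
a=cv2.imread("pics/t1.png")[200:360,300:460];b=cv2.imread("pics/s1.png")[200:400,180:380]
cv2.imwrite("pics/m1.png",np.hstack([cv2.resize(a,(400,400)),cv2.resize(b,(400,400))]))
E
```

```text
3.9 [ 461.73411017 -305.04093635  123.76742246] [[ 0.973  0.231  0.   ]
 [ 0.231 -0.973  0.   ]
 [ 0.     0.    -1.   ]] [-0.8   0.48  1.55  0.    1.11 -1.03] [-0.49738147  0.0082958   0.20544246] [ 0.03051872 -0.02612343  0.10285769] 0.7026567357604746
tool shift [ 3.54253717  1.31482782 99.76799541]
```

View pics/m1.png

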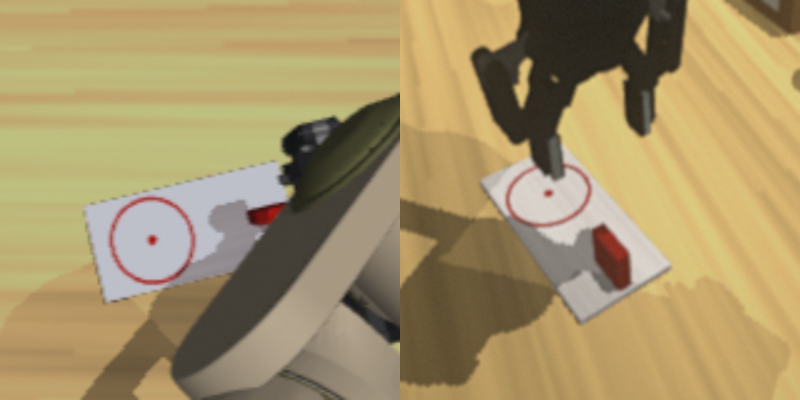

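play_rows(motion=[[[3.5, 1.3, 0], [0, 0, 0]], [[0, 0, 15], [0, 0, 0]], [[0, 0, 15], [0, 0, 0]], [[0, 0, 15], [0, 0, 0]], [[0, 0, 15], [0, 0, 0]], [[0, 0, 15], [0, 0, 0]], [[0, 0, 15], [0, 0, 0]], [[0, 0, 10], [0, 0, 0]], [[0, 0, 8], [0, 0, 0]], [[0, 0, 5], [0, 0, 0]], [[0, 0, 0], [0, 0, 0]], [[0, 0, 0], [0, 0, 0]]])

```text
time_s: 5.0
eef_pos: [465.7, -306.4, 10.7]
ee_rot: [0.0, 0.993, 0.116, 0.0]
force: [-0.0, 1.1, 0.3]
grip_width: 0.7
```

play_rows(motion=[[[0, 0, 0], [0, 0, 0]], [[0, 0, 0], [0, 0, 0]], [[0, 0, 0], [0, 0, 0]], [[0, 0, 0], [0, 0, 0]], [[0, 0, 0], [0, 0, 0]], [[0, 0, 0], [0, 0, 0]], [[0, 0, 0], [0, 0, 0]], [[0, 0, 0], [0, 0, 0]], [[0, 0, 0], [0, 0, 0]], [[0, 0, 0], [0, 0, 0]], [[0, 0, 0], [0, 0, 0]], [[0, 0, 0], [0, 0, 0]]], fingers=0, squeeze=40)

```text
time_s: 6.0
eef_pos: [465.6, -306.5, 10.7]
ee_rot: [0.0, 0.993, 0.116, 0.0]
force: [-1.2, -0.0, 6.2]
grip_width: 0.132
```

```bash
python3 - <<'E'
from h import *
s,M=st();print(s["time_s"],s["eef_pos"],s["force"],s["wrist_torque"],s["grip_width"]*85.4)
im=snap("top","t2"); hsv=cv2.cvtColor(im,cv2.COLOR_RGB2HSV)
red=(((hsv[...,0]<8)|(hsv[...,0]>172))&(hsv[...,1]>110)&(hsv[...,2]>70)).astype(np.uint8)
red[:270]=0;red[:,:335]=0;red[:,380:]=0
p=np.argwhere(red)[:,::-1].astype(np.float32);e=cv2.minEnclosingCircle(p);print(e,back("top",e[0],6))
ring=back("top",e[0],6)[:2]; d=np.array([549.5,96.5])-ring
print("shift",d,"tool",M[:2,:2].T@d)
E
```

```text
6.0 [ 465.552978   -306.48090302   10.72326236] [-1.17831673 -0.01913188  6.16230831] [0.06857504 0.27009653 0.15409539] 11.238127791852255
((360.1082458496094, 295.7886657714844), 17.31508445739746) [ 440.99773357 -206.36526324    6.        ]
shift [108.50226643 302.86526324] tool [ 175.32978393 -269.73979617]
```

play_rows(motion=[[[2, -3, 0], [0, 0, 0]], [[5, -8, 0], [0, 0, 0]], [[8, -12.5, 0], [0, 0, 0]], [[8, -12.5, 0], [0, 0, 0]], [[8, -12.5, 0], [0, 0, 0]], [[8, -12.5, 0], [0, 0, 0]], [[8, -12.5, 0], [0, 0, 0]], [[8, -12.5, 0], [0, 0, 0]], [[8, -12.5, 0], [0, 0, 0]], [[8, -12.5, 0], [0, 0, 0]], [[8, -12.5, 0], [0, 0, 0]], [[8, -12.5, 0], [0, 0, 0]], [[8, -12.5, 0], [0, 0, 0]], [[8, -12.5, 0], [0, 0, 0]], [[8, -12.5, 0], [0, 0, 0]], [[8, -12.5, 0], [0, 0, 0]], [[8, -12.5, 0], [0, 0, 0]], [[8, -12.5, 0], [0, 0, 0]], [[8, -12.5, 0], [0, 0, 0]]])

```text
time_s: 7.63
eef_pos: [553.6, -56.2, 10.7]
ee_rot: [0.001, 0.993, 0.116, 0.0]
force: [-2.6, -6.7, 5.0]
grip_width: 0.131
```

play_rows(motion=[[[8, -12.5, 0], [0, 0, 0]], [[8, -12.5, 0], [0, 0, 0]], [[8, -12, 0], [0, 0, 0]], [[6, -9, 0], [0, 0, 0]], [[2.3, -1.2, 0], [0, 0, 0]], [[0, 0, 0], [0, 0, 0]], [[0, 0, 0], [0, 0, 0]], [[0, 0, 0], [0, 0, 0]]])

```text
time_s: 8.3
eef_pos: [573.7, -1.8, 10.7]
ee_rot: [-0.0, 0.993, 0.116, -0.0]
force: [-3.1, 3.1, 6.8]
grip_width: 0.131
```

```bash
python3 - <<'E'
from h import *
s,M=st();print(s["time_s"],s["eef_pos"],s["force"],s["wrist_torque"],s["grip_width"]*85.4,M[:,0])
snap("top","t3");snap("side","s3")
a=cv2.imread("pics/t3.png")[200:280,160:260];b=cv2.imread("pics/s3.png")[140:240,210:310]
cv2.imwrite("pics/m3.png",np.hstack([cv2.resize(a,(500,400),interpolation=2),cv2.resize(b,(400,400),interpolation=2)])[:, :800] if 0 else np.hstack([cv2.resize(a,(400,320),interpolation=2),cv2.resize(b[:80],(400,320),interpolation=2)]))
for c in("top","side"):
    print(c,"expected ring/axis",proj(c,[549.5,96.5,6]))
E
```

```text
8.3 [573.6796756   -1.78523313  10.71154456] [-3.13818449  3.06507099  6.78282092] [0.41672988 0.38976194 0.24467862] 11.213926087891148 [ 9.73009232e-01  2.30766191e-01 -1.93799308e-05]
top expected ring/axis [219.10744189 242.97318847]
side expected ring/axis [263.40053281 196.63149183]
```

View pics/m3.png

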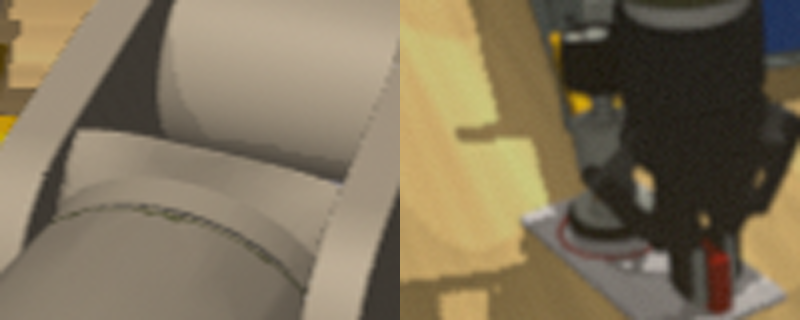

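play_rows(motion=[[[0, 0, 0], [0, 0, 0]], [[0, 0, 0], [0, 0, 0]], [[0, 0, 0], [0, 0, 0]], [[0, 0, 0], [0, 0, 0]], [[0, 0, -5], [0, 0, 0]], [[0, 0, -10], [0, 0, 0]], [[0, 0, -20], [0, 0, 0]], [[0, 5, -25], [0, 0, 0]], [[0, 10, -30], [0, 0, 0]], [[0, 20, -30], [0, 0, 0]], [[0, 30, -30], [0, 0, 0]], [[0, 30, -20], [0, 0, 0]], [[0, 30, -10], [0, 0, 0]], [[0, 30, 0], [0, 0, 0]], [[0, 30, 0], [0, 0, 0]], [[0, 20, 0], [0, 0, 0]], [[0, 0, 0], [0, 0, 0]], [[0, 0, 0], [0, 0, 0]]], fingers=60)

```text
time_s: 9.9
eef_pos: [620.6, -202.0, 190.2]
ee_rot: [-0.0, 0.993, 0.115, 0.0]
force: [0.3, 1.1, 0.0]
grip_width: 0.704
```

```bash
python3 - <<'E'
from h import *
s,M=st();print(s["time_s"],s["eef_pos"],s["force"],s["wrist_torque"],s["grip_width"]*85.4,s["joints"].round(2))
snap("top","t4");snap("side","s4")
a=cv2.imread("pics/t4.png")[210:290,165:265];b=cv2.imread("pics/s4.png")[140:220,220:320]
cv2.imwrite("pics/m4.png",np.hstack([cv2.resize(x,(400,320),interpolation=2) for x in(a,b)]))
for c in("top","side"):
    im=cv2.imread(f"pics/{c[0]}4.png");hsv=cv2.cvtColor(im,cv2.COLOR_BGR2HSV)
    red=(((hsv[...,0]<8)|(hsv[...,0]>172))&(hsv[...,1]>90)&(hsv[...,2]>60)).astype(np.uint8)
    red[:170]=0;red[285:]=0;red[:,:190]=0;red[:,330:]=0
    n,l,q,ce=cv2.connectedComponentsWithStats(red,connectivity=8)
    for i in range(1,n):
        if q[i,4]>3: print(c,q[i],ce[i].round(1),back(c,ce[i],6).round(1),back(c,ce[i],24).round(1))
    w=((hsv[...,1]<60)&(hsv[...,2]>90)).astype(np.uint8); w[:170]=0;w[285:]=0; w[:,:190]=0; w[:,330:]=0
    cs,_=cv2.findContours(cv2.morphologyEx(w,cv2.MORPH_CLOSE,np.ones((5,5))),cv2.RETR_EXTERNAL,cv2.CHAIN_APPROX_NONE)
    cc=max(cs,key=cv2.contourArea); P=np.array([back(c,p[0],6)[:2] for p in cc],np.float32);print(c,cv2.minAreaRect(P))
E
```

```text
9.9 [ 620.61786829 -202.0272197   190.16886802] [0.3499573  1.14821027 0.0108029 ] [-0.04618626 -0.01439893 -0.01973544] 60.15866518552544 [-0.49  0.63  1.12  0.    1.39 -0.72]
top [210 227  25  15  39] [223.3 230.7] [576.2  89.    6. ] [574.3  84.2  24. ]
top [253 227  19  10 120] [262.  231.3] [575.3   4.7   6. ] [573.4   1.7  24. ]
top [204 243  31  17  52] [220.3 254.5] [524.8  92.5   6. ] [524.   87.6  24. ]
top ((588.3566284179688, 3.0048980712890625), (249.3306121826172, 289.0411071777344), 0.386227011680603)
side [280 198  13  20 132] [286.5 207.3] [584.5  28.5   6. ] [576.2   1.9  24. ]
side ((555.7899169921875, 97.44520568847656), (106.69512176513672, 258.8091735839844), 3.7065985202789307)
```

View pics/m4.png

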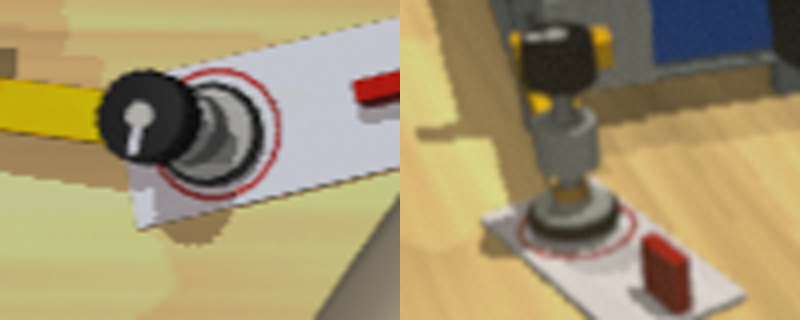

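play_rows(motion=[[[0, -20, 0], [0, 0, 0]], [[0, -31, 0], [0, 0, 0]], [[0, -31, 0], [0, 0, 0]], [[0, -31, 0], [0, 0, 0]], [[0, -31, 0], [0, 0, 0]], [[0, -31, 0], [0, 0, 0]], [[0, -31, 0], [0, 0, 0]], [[0, -31, 0], [0, 0, 0]], [[0, -31, 0], [0, 0, 0]], [[0, -25, 0], [0, 0, 0]], [[0, -14, 0], [0, 0, 0]]], fingers=70)

```text
time_s: 10.92
eef_pos: [548.8, 100.7, 190.4]
ee_rot: [-0.0, 0.993, 0.118, 0.0]
force: [0.3, 0.3, -0.7]
grip_width: 0.817
```

play_rows(motion=[[[0, 0, 0], [0, 0, -7.14]], [[0, 0, 0], [0, 0, -7.14]], [[0, 0, 0], [0, 0, -7.14]], [[0, 0, 0], [0, 0, -7.14]], [[0, 0, 0], [0, 0, -7.14]], [[0, 0, 0], [0, 0, -7.14]], [[0, 0, 0], [0, 0, -7.14]], [[0, 0, 0], [0, 0, -7.14]], [[0, 0, 0], [0, 0, -7.14]], [[0, 0, 0], [0, 0, -7.14]], [[0, 0, 0], [0, 0, -7.14]], [[0, 0, 0], [0, 0, -7.14]], [[0, 0, 0], [0, 0, -7.14]], [[0, 0, 0], [0, 0, -7.14]], [[0, 0, 0], [0, 0, 0]], [[0, 0, 0], [0, 0, 0]]])

```text
time_s: 12.25
eef_pos: [550.0, 97.4, 190.0]
ee_rot: [0.0, 0.551, 0.834, 0.0]
force: [0.4, -0.5, -0.8]
grip_width: 0.82
```

```bash
python3 - <<'E'
from h import *
s,M=st();print(s["time_s"],s["eef_pos"],s["force"],s["wrist_torque"],s["grip_width"]*85.4,s["joints"].round(2))
print(M.T@(np.array([549.5,96.5,99])-s["eef_pos"]))
print("ring",back("top",(217.7,243.5),6))
snap("side","s5");b=cv2.imread("pics/s5.png")[90:210,200:320]
cv2.imwrite("pics/m5.png",cv2.resize(b,(480,480),interpolation=2))
E
```

```text
12.25 [550.02043508  97.43746915 189.9698448 ] [ 0.43770884 -0.52426145 -0.77004015] [-0.00554562 -0.0159607  -0.01245933] 70.04023151195878 [-0.03  0.42  1.46 -0.    1.26 -2.01]
[-0.64594032 -0.86060831 90.96979981]
ring [548.34871202  99.4805211    6.        ]
```

View pics/m5.png

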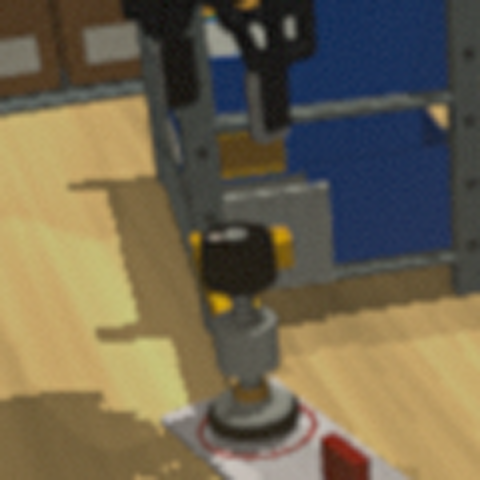

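play_rows(motion=[[[-0.6, -0.9, 5], [0, 0, 0]], [[0, 0, 12], [0, 0, 0]], [[0, 0, 12], [0, 0, 0]], [[0, 0, 12], [0, 0, 0]], [[0, 0, 12], [0, 0, 0]], [[0, 0, 12], [0, 0, 0]], [[0, 0, 10], [0, 0, 0]], [[0, 0, 8], [0, 0, 0]], [[0, 0, 6], [0, 0, 0]], [[0, 0, 0], [0, 0, 0]], [[0, 0, 0], [0, 0, 0]]])

```text
time_s: 13.22
eef_pos: [549.7, 96.4, 100.9]
ee_rot: [0.0, 0.55, 0.835, 0.0]
force: [-0.4, -0.2, 0.2]
grip_width: 0.821
```

play_rows(motion=[[[0, 0, 0], [0, 0, 0]], [[0, 0, 0], [0, 0, 0]], [[0, 0, 0], [0, 0, 0]], [[0, 0, 0], [0, 0, 0]], [[0, 0, 0], [0, 0, 0]], [[0, 0, 0], [0, 0, 0]], [[0, 0, 0], [0, 0, 0]], [[0, 0, 0], [0, 0, 0]], [[0, 0, 0], [0, 0, 0]]], fingers=0, squeeze=50)

```text
time_s: 13.97
eef_pos: [550.2, 96.0, 101.7]
ee_rot: [0.001, 0.55, 0.835, 0.0]
force: [-0.1, -3.6, 6.0]
grip_width: 0.479
```

```bash
cat > s.py <<'E'
from h import *
s,M=st();print(round(s["time_s"],2),s["eef_pos"].round(1),"F",s["force"].round(1),"T",s["wrist_torque"].round(3),"yaw",round(np.arctan2(M[1,0],M[0,0]),4),"q6",s["joints"][5].round(4),"dq6",s["dq"][5].round(3),"tau6",s["tau"][5].round(3),"w",round(s["grip_width"]*85.4,1))
E
python3 s.py
```

```text
13.97 [550.2  96.  101.7] F [-0.1 -3.6  6. ] T [-0.508  0.124  0.004] yaw 1.9766 q6 -2.0131 dq6 -0.002 tau6 0.004 w 40.9
```

play_rows(motion=[[[0, 0, 0.08], [0, 0, 2]], [[0, 0, 0.08], [0, 0, 2]], [[0, 0, 0.09], [0, 0, 2]], [[0, 0, 0.08], [0, 0, 2]], [[0, 0, 0.09], [0, 0, 2]], [[0, 0, 0.08], [0, 0, 2]], [[0, 0, 0.08], [0, 0, 2]], [[0, 0, 0.09], [0, 0, 2]]])

```text
time_s: 14.63
eef_pos: [550.3, 95.7, 101.0]
ee_rot: [0.001, 0.661, 0.75, 0.0]
force: [-0.7, -4.9, 5.4]
grip_width: 0.477
```

```bash
python3 s.py
```

```text
14.63 [550.3  95.7 101. ] F [-0.7 -4.9  5.4] T [-0.85   0.087  0.19 ] yaw 1.696 q6 -1.7323 dq6 0.416 tau6 -0.415 w 40.7
```

play_rows(motion=[[[0, 0, 0.08], [0, 0, 2]], [[0, 0, 0.08], [0, 0, 2]], [[0, 0, 0.09], [0, 0, 2]], [[0, 0, 0.08], [0, 0, 2]], [[0, 0, 0.09], [0, 0, 2]]])

```text
time_s: 15.05
eef_pos: [550.3, 95.4, 100.6]
ee_rot: [0.001, 0.724, 0.689, 0.0]
force: [0.6, -5.5, 6.2]
grip_width: 0.476
```

```bash
python3 s.py
```

```text
15.05 [550.3  95.4 100.6] F [ 0.6 -5.5  6.2] T [-1.049  0.044  0.196] yaw 1.5214 q6 -1.5578 dq6 0.414 tau6 -0.413 w 40.7
```

play_rows(motion=[[[0, 0, 0.08], [0, 0, 2]], [[0, 0, 0.08], [0, 0, 2]], [[0, 0, 0.09], [0, 0, 2]], [[0, 0, 0.08], [0, 0, 2]], [[0, 0, 0.09], [0, 0, 2]]])

```text
time_s: 15.47
eef_pos: [550.3, 95.3, 100.2]
ee_rot: [0.001, 0.782, 0.624, 0.0]
force: [-0.4, -7.9, 6.3]
grip_width: 0.479
```

```bash
python3 s.py
```

```text
15.47 [550.3  95.3 100.2] F [-0.4 -7.9  6.3] T [-1.209  0.084  0.145] yaw 1.3469 q6 -1.3832 dq6 0.416 tau6 -0.412 w 40.9
```

play_rows(motion=[[[0, 0, 0.08], [0, 0, 2]], [[0, 0, 0.08], [0, 0, 2]], [[0, 0, 0.09], [0, 0, 2]], [[0, 0, 0.08], [0, 0, 2]], [[0, 0, 0.09], [0, 0, 2]]])

```text
time_s: 15.88
eef_pos: [550.3, 95.1, 99.7]
ee_rot: [0.002, 0.833, 0.553, 0.0]
force: [-0.7, -7.9, 6.9]
grip_width: 0.481
```

```bash
python3 s.py
```

```text
15.88 [550.3  95.1  99.7] F [-0.7 -7.9  6.9] T [-1.475  0.117  0.118] yaw 1.1725 q6 -1.2088 dq6 0.416 tau6 -0.412 w 41.1
```

play_rows(motion=[[[0, 0, 0.08], [0, 0, 2]], [[0, 0, 0.08], [0, 0, 2]], [[0, 0, 0.09], [0, 0, 2]], [[0, 0, 0.08], [0, 0, 2]], [[0, 0, 0.09], [0, 0, 2]]])

```text
time_s: 16.3
eef_pos: [550.2, 94.9, 99.3]
ee_rot: [0.002, 0.878, 0.479, 0.0]
force: [-0.9, -9.8, 6.9]
grip_width: 0.478
```

```bash
python3 s.py
```

```text
16.3 [550.2  94.9  99.3] F [-0.9 -9.8  6.9] T [-1.622  0.245  0.107] yaw 0.998 q6 -1.0342 dq6 0.415 tau6 -0.412 w 40.9
```

play_rows(motion=[[[-0.6, 0.4, -0.4], [0, 0, 0]], [[-0.6, 0.4, -0.4], [0, 0, 0]], [[0, 0, 0.08], [0, 0, 2]], [[0, 0, 0.08], [0, 0, 2]], [[0, 0, 0.09], [0, 0, 2]], [[0, 0, 0.08], [0, 0, 2]]])

```text
time_s: 16.8
eef_pos: [550.0, 94.6, 99.1]
ee_rot: [0.001, 0.909, 0.416, 0.0]
force: [0.7, -4.3, 1.1]
grip_width: 0.477
```

```bash
python3 s.py
```

```text
16.8 [550.   94.6  99.1] F [ 0.7 -4.3  1.1] T [-0.633 -0.278  0.149] yaw 0.8584 q6 -0.8974 dq6 0.415 tau6 -0.408 w 40.7
```

play_rows(motion=[[[0, 0, 0.09], [0, 0, 2]], [[0, 0, 0.08], [0, 0, 2]], [[0, 0, 0.08], [0, 0, 2]]])

```text
time_s: 17.05
eef_pos: [549.9, 94.5, 98.9]
ee_rot: [0.001, 0.93, 0.368, 0.0]
force: [1.0, -4.8, 2.2]
grip_width: 0.478
```

```bash
python3 s.py
```

```text
17.05 [549.9  94.5  98.9] F [ 1.  -4.8  2.2] T [-0.754 -0.214  0.147] yaw 0.7538 q6 -0.7927 dq6 0.415 tau6 -0.408 w 40.8
```

play_rows(motion=[[[0, 0, 0.09], [0, 0, 2]], [[0, 0, 0.08], [0, 0, 2]], [[0, 0, 0.08], [0, 0, 2]]])

```text
time_s: 17.3
eef_pos: [549.8, 94.4, 98.6]
ee_rot: [0.001, 0.948, 0.319, 0.0]
force: [-0.7, -4.4, 1.8]
grip_width: 0.478
```

```bash
python3 s.py
```

```text
17.3 [549.8  94.4  98.6] F [-0.7 -4.4  1.8] T [-0.875 -0.058  0.137] yaw 0.6491 q6 -0.688 dq6 0.416 tau6 -0.408 w 40.9
```

play_rows(motion=[[[0, 0, 0.09], [0, 0, 2]], [[0, 0, 0.08], [0, 0, 2]], [[0, 0, 0.08], [0, 0, 2]]])

```text
time_s: 17.55
eef_pos: [549.8, 94.3, 98.4]
ee_rot: [0.001, 0.963, 0.269, 0.0]
force: [-0.5, -6.0, 2.5]
grip_width: 0.477
```

```bash
python3 s.py
```

```text
17.55 [549.8  94.3  98.4] F [-0.5 -6.   2.5] T [-0.879 -0.009  0.16 ] yaw 0.5444 q6 -0.5833 dq6 0.415 tau6 -0.409 w 40.7
```

play_rows(motion=[[[0, 0, 0.09], [0, 0, 2]], [[0, 0, 0.08], [0, 0, 2]], [[0, 0, 0.08], [0, 0, 2]]])

```text
time_s: 17.8
eef_pos: [549.6, 94.3, 98.1]
ee_rot: [0.001, 0.976, 0.218, -0.0]
force: [-0.7, -6.2, 3.1]
grip_width: 0.477
```

```bash
python3 s.py
```

```text
17.8 [549.6  94.3  98.1] F [-0.7 -6.2  3.1] T [-0.977  0.11   0.15 ] yaw 0.4397 q6 -0.4786 dq6 0.416 tau6 -0.409 w 40.7
```

play_rows(motion=[[[0, 0, 0.09], [0, 0, 2]], [[0, 0, 0.08], [0, 0, 2]], [[0, 0, 0.08], [0, 0, 2]]])

```text
time_s: 18.05
eef_pos: [549.6, 94.2, 97.8]
ee_rot: [0.001, 0.986, 0.167, -0.0]
force: [-1.3, -5.9, 3.7]
grip_width: 0.479
```

```bash
python3 s.py
```

```text
18.05 [549.6  94.2  97.8] F [-1.3 -5.9  3.7] T [-1.106  0.152  0.156] yaw 0.335 q6 -0.3739 dq6 0.418 tau6 -0.41 w 40.9
```

play_rows(motion=[[[0, 0, 0.09], [0, 0, 2]], [[0, 0, 0.08], [0, 0, 2]], [[0, 0, 0.08], [0, 0, 2]]])

```text
time_s: 18.3
eef_pos: [549.5, 94.2, 97.6]
ee_rot: [0.001, 0.993, 0.115, -0.0]
force: [-2.0, -5.8, 3.2]
grip_width: 0.481
```

```bash
python3 s.py
```

```text
18.3 [549.5  94.2  97.6] F [-2.  -5.8  3.2] T [-1.076  0.318  0.12 ] yaw 0.2303 q6 -0.2691 dq6 0.416 tau6 -0.411 w 41.1
```

play_rows(motion=[[[0, 0, 0.09], [0, 0, 2]], [[0, 0, 0.08], [0, 0, 2]], [[0, 0, 0.08], [0, 0, 2]]])

```text
time_s: 18.55
eef_pos: [549.4, 94.2, 97.3]
ee_rot: [0.001, 0.998, 0.063, -0.0]
force: [-2.2, -7.9, 3.3]
grip_width: 0.479
```

```bash
python3 s.py
```

```text
18.55 [549.4  94.2  97.3] F [-2.2 -7.9  3.3] T [-1.064  0.371  0.12 ] yaw 0.1256 q6 -0.1644 dq6 0.415 tau6 -0.411 w 40.9
```

play_rows(motion=[[[0, 0, 0.09], [0, 0, 2]], [[0, 0, 0.08], [0, 0, 2]], [[0, 0, 0.08], [0, 0, 2]]])

```text
time_s: 18.8
eef_pos: [549.3, 94.1, 97.1]
ee_rot: [0.001, 1.0, 0.01, -0.001]
force: [-3.2, -7.0, 2.2]
grip_width: 0.476
```

```bash
python3 s.py
```

```text
18.8 [549.3  94.1  97.1] F [-3.2 -7.   2.2] T [-1.161  0.465  0.209] yaw 0.0209 q6 -0.0597 dq6 0.414 tau6 -0.412 w 40.6
```

play_rows(motion=[[[0, 0, 0.08], [0, 0, 2]], [[0, 0, 0.08], [0, 0, 2]]])

```text
time_s: 18.97
eef_pos: [549.2, 94.1, 96.9]
ee_rot: [0.001, 1.0, -0.024, -0.001]
force: [-3.4, -6.7, 4.2]
grip_width: 0.477
```

```bash
python3 s.py
```

```text
18.97 [549.2  94.1  96.9] F [-3.4 -6.7  4.2] T [-1.155  0.506  0.134] yaw -0.0488 q6 0.0101 dq6 0.415 tau6 -0.413 w 40.8
```

play_rows(motion=[[[0, 0, 0.08], [0, 0, 2]], [[0, 0, 0.08], [0, 0, 2]]])

```text
time_s: 19.13
eef_pos: [549.1, 94.2, 96.7]
ee_rot: [0.001, 0.998, -0.059, -0.001]
force: [-5.0, -6.4, 5.1]
grip_width: 0.479
```

```bash
python3 s.py
```

```text
19.13 [549.1  94.2  96.7] F [-5.  -6.4  5.1] T [-1.194  0.595  0.11 ] yaw -0.1186 q6 0.0799 dq6 0.416 tau6 -0.414 w 40.9
```

play_rows(motion=[[[0, 0, 0.08], [0, 0, 2]], [[0, 0, 0.08], [0, 0, 2]]])

```text
time_s: 19.3
eef_pos: [549.0, 94.1, 96.5]
ee_rot: [0.001, 0.996, -0.094, -0.001]
force: [-4.5, -6.6, 5.5]
grip_width: 0.475
```

```bash
python3 s.py
```

```text
19.3 [549.   94.1  96.5] F [-4.5 -6.6  5.5] T [-1.177  0.644  0.104] yaw -0.1885 q6 0.1498 dq6 0.414 tau6 -0.414 w 40.6
```

play_rows(motion=[[[0, 0, 0.08], [0, 0, 2]], [[0, 0, 0.08], [0, 0, 2]]])

```text
time_s: 19.47
eef_pos: [549.0, 94.2, 96.4]
ee_rot: [0.001, 0.992, -0.129, -0.001]
force: [-4.3, -6.4, 3.8]
grip_width: 0.481
```

```bash
python3 s.py
```

```text
19.47 [549.   94.2  96.4] F [-4.3 -6.4  3.8] T [-1.169  0.672  0.164] yaw -0.2583 q6 0.2196 dq6 0.416 tau6 -0.415 w 41.1
```

play_rows(motion=[[[0, 0, 0.08], [0, 0, 2]], [[0, 0, 0.08], [0, 0, 2]]])

```text
time_s: 19.63
eef_pos: [548.9, 94.2, 96.2]
ee_rot: [0.001, 0.987, -0.163, -0.001]
force: [-4.8, -6.9, 5.2]
grip_width: 0.477
```

```bash
python3 s.py
```

```text
19.63 [548.9  94.2  96.2] F [-4.8 -6.9  5.2] T [-1.201  0.767  0.127] yaw -0.3281 q6 0.2894 dq6 0.415 tau6 -0.416 w 40.7
```

play_rows(motion=[[[0, 0, 0.08], [0, 0, 2]], [[0, 0, 0.08], [0, 0, 2]]])

```text
time_s: 19.8
eef_pos: [548.8, 94.2, 96.0]
ee_rot: [0.001, 0.98, -0.198, -0.001]
force: [-5.7, -6.4, 5.7]
grip_width: 0.476
```

```bash
python3 s.py
```

```text
19.8 [548.8  94.2  96. ] F [-5.7 -6.4  5.7] T [-1.14   0.794  0.124] yaw -0.3979 q6 0.3592 dq6 0.415 tau6 -0.416 w 40.6
```

play_rows(motion=[[[-0.3, 0.6, -0.3], [0, 0, 0]], [[-0.2, 0.6, -0.3], [0, 0, 0]], [[0, 0, 0.08], [0, 0, 2]], [[0, 0, 0.08], [0, 0, 2]]])

```text
time_s: 20.13
eef_pos: [548.5, 94.0, 96.0]
ee_rot: [0.0, 0.973, -0.232, -0.0]
force: [0.1, -2.5, -1.4]
grip_width: 0.474
```

```bash
python3 s.py
```

```text
20.13 [548.5  94.   96. ] F [ 0.1 -2.5 -1.4] T [-0.508 -0.162  0.155] yaw -0.4676 q6 0.4269 dq6 0.42 tau6 -0.477 w 40.5
```

play_rows(motion=[[[0, 0, 0.08], [0, 0, 2]], [[0, 0, 0.08], [0, 0, 2]]])

```text
time_s: 20.3
eef_pos: [548.4, 94.0, 95.8]
ee_rot: [0.0, 0.964, -0.266, -0.0]
force: [-0.6, -2.5, -1.6]
grip_width: 0.476
```

```bash
python3 s.py
```

```text
20.3 [548.4  94.   95.8] F [-0.6 -2.5 -1.6] T [-0.497 -0.046  0.161] yaw -0.5375 q6 0.4969 dq6 0.417 tau6 -0.406 w 40.6
```

play_rows(motion=[[[0, 0, 0.08], [0, 0, 2]], [[0, 0, 0.08], [0, 0, 2]]])

```text
time_s: 20.47
eef_pos: [548.4, 94.1, 95.7]
ee_rot: [0.0, 0.954, -0.299, -0.0]
force: [0.6, -2.5, -2.0]
grip_width: 0.475
```

```bash
python3 s.py
```

```text
20.47 [548.4  94.1  95.7] F [ 0.6 -2.5 -2. ] T [-0.466  0.006  0.15 ] yaw -0.6072 q6 0.5666 dq6 0.417 tau6 -0.405 w 40.6
```

play_rows(motion=[[[0, 0, 0.08], [0, 0, 2]], [[0, 0, 0.08], [0, 0, 2]]])

```text
time_s: 20.63
eef_pos: [548.3, 94.1, 95.5]
ee_rot: [0.0, 0.943, -0.332, -0.001]
force: [-2.0, -1.5, -1.3]
grip_width: 0.477
```

```bash
python3 s.py
```

```text
20.63 [548.3  94.1  95.5] F [-2.  -1.5 -1.3] T [-0.452  0.057  0.133] yaw -0.677 q6 0.6365 dq6 0.414 tau6 -0.405 w 40.8
```

play_rows(motion=[[[0, 0, 0.08], [0, 0, 2]], [[0, 0, 0.08], [0, 0, 2]]])

```text
time_s: 20.8
eef_pos: [548.2, 94.1, 95.3]
ee_rot: [0.0, 0.931, -0.365, -0.001]
force: [-1.5, -2.2, -0.6]
grip_width: 0.473
```

```bash
python3 s.py
```

```text
20.8 [548.2  94.1  95.3] F [-1.5 -2.2 -0.6] T [-0.414  0.101  0.126] yaw -0.7468 q6 0.7063 dq6 0.416 tau6 -0.406 w 40.4
```

play_rows(motion=[[[0, 0, 0.08], [0, 0, 2]], [[0, 0, 0.08], [0, 0, 2]]])

```text
time_s: 20.97
eef_pos: [548.2, 94.2, 95.2]
ee_rot: [0.0, 0.918, -0.397, -0.001]
force: [-2.3, -1.1, -1.2]
grip_width: 0.478
```

```bash
python3 s.py
```

```text
20.97 [548.2  94.2  95.2] F [-2.3 -1.1 -1.2] T [-0.419  0.19   0.128] yaw -0.8166 q6 0.7761 dq6 0.415 tau6 -0.396 w 40.8
```

play_rows(motion=[[[0, 0, 0.08], [0, 0, 2]], [[0, 0, 0.08], [0, 0, 2]]])

```text
time_s: 21.13
eef_pos: [548.1, 94.2, 95.0]
ee_rot: [0.0, 0.903, -0.429, -0.001]
force: [-2.0, -1.9, 0.0]
grip_width: 0.483
```

```bash
python3 s.py
```

```text
21.13 [548.1  94.2  95. ] F [-2.  -1.9  0. ] T [-0.378  0.27   0.253] yaw -0.8864 q6 0.8459 dq6 0.416 tau6 -0.369 w 41.2
```

play_rows(motion=[[[0, 0, 0.08], [0, 0, 2]], [[0, 0, 0.08], [0, 0, 2]]])

```text
time_s: 21.3
eef_pos: [548.0, 94.3, 94.9]
ee_rot: [0.0, 0.888, -0.46, -0.001]
force: [-3.2, -0.8, 0.6]
grip_width: 0.475
```

```bash
python3 s.py
```

```text
21.3 [548.   94.3  94.9] F [-3.2 -0.8  0.6] T [-0.342  0.289  0.213] yaw -0.9561 q6 0.9156 dq6 0.413 tau6 -0.344 w 40.6
```

play_rows(motion=[[[0, 0, 0.08], [0, 0, 2]], [[0, 0, 0.08], [0, 0, 2]]])

```text
time_s: 21.47
eef_pos: [548.0, 94.3, 94.7]
ee_rot: [0.0, 0.871, -0.491, -0.001]
force: [-2.8, -0.5, 0.4]
grip_width: 0.479
```

```bash
python3 s.py
```

```text
21.47 [548.   94.3  94.7] F [-2.8 -0.5  0.4] T [-0.228  0.347  0.233] yaw -1.0259 q6 0.9854 dq6 0.415 tau6 -0.326 w 40.9
```

play_rows(motion=[[[0, 0, 0.08], [0, 0, 2]], [[0, 0, 0.08], [0, 0, 2]]])

```text
time_s: 21.63
eef_pos: [547.9, 94.4, 94.6]
ee_rot: [0.0, 0.854, -0.521, -0.001]
force: [-2.4, -0.5, 0.2]
grip_width: 0.478
```

```bash
python3 s.py
```

```text
21.63 [547.9  94.4  94.6] F [-2.4 -0.5  0.2] T [-0.242  0.344  0.232] yaw -1.0957 q6 1.0552 dq6 0.416 tau6 -0.311 w 40.8
```

play_rows(motion=[[[0, 0, 0], [0, 0, 0]], [[0, 0, 0], [0, 0, 0]], [[0, 0, 0], [0, 0, 0]]])

```text
time_s: 21.88
eef_pos: [548.0, 94.4, 94.6]
ee_rot: [0.0, 0.854, -0.52, -0.001]
force: [-5.1, 0.9, 1.0]
grip_width: 0.472
```

```bash
python3 s.py
```

```text
21.88 [548.   94.4  94.6] F [-5.1  0.9  1. ] T [0.095 0.687 0.026] yaw -1.0939 q6 1.0533 dq6 0.003 tau6 -0.014 w 40.3
```

play_rows(motion=[[[0, 0, 0], [0, 0, 0]], [[0, 0, 0], [0, 0, 0]], [[0, 0, 0], [0, 0, 0]], [[0, 0, 0], [0, 0, 0]], [[0, 0, 0], [0, 0, 0]], [[0, 0, 0], [0, 0, 0]], [[0, 0, -5], [0, 0, 0]], [[0, 0, -10], [0, 0, 0]], [[0, 0, -15], [0, 0, 0]], [[0, 0, -20], [0, 0, 0]], [[0, 0, -20], [0, 0, 0]], [[0, 0, -20], [0, 0, 0]], [[0, 0, -10], [0, 0, 0]], [[0, 0, 0], [0, 0, 0]], [[0, 0, 0], [0, 0, 0]]], fingers=75)

```text
time_s: 23.13
eef_pos: [548.6, 94.0, 194.9]
ee_rot: [-0.0, 0.854, -0.521, 0.0]
force: [0.0, 1.3, -0.1]
grip_width: 0.878
```

```bash
python3 s.py; python3 - <<'E'
from h import *
snap("side","s9");a=cv2.imread("pics/s9.png")[80:220,200:340];b=cv2.imread("pics/s9.png")[140:220,220:320]
cv2.imwrite("pics/m9.png",np.hstack([cv2.resize(a,(400,400),interpolation=2),cv2.resize(b,(400,400),interpolation=2)]))
E
```

```text
23.13 [548.6  94.  194.9] F [ 0.   1.3 -0.1] T [0.035 0.035 0.006] yaw -1.095 q6 1.0542 dq6 0.001 tau6 -0.0 w 75.0
```

View pics/m9.png

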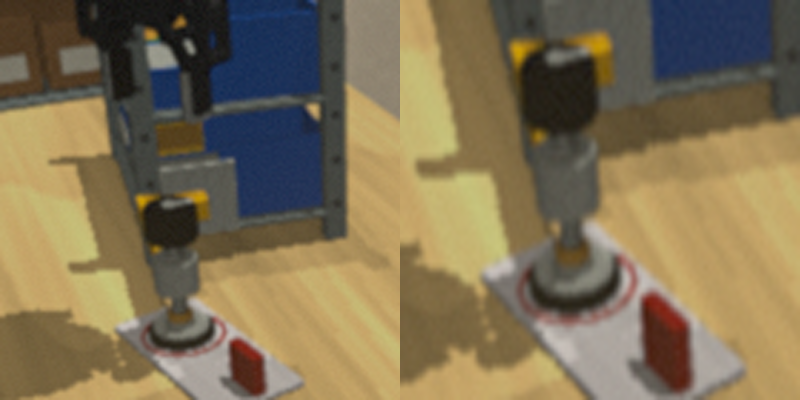

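```bash
python3 -c "
from rig import ctrl
print(ctrl.finish_job())"
```

```text
the job is handed in; nothing more can be done
None
```

The plate is under the foot, the foot is screwed down to a light touch, and the job is handed in. It finished at about 23 s of the 72 s allowed, and no verdict was reported.

- **Plate:** I gripped it by its lug, slid it under the foot and let go. In the top picture the ring's centre was about 3 mm from the spindle's axis (limit 12 mm). The last side picture shows the foot still inside the ring and the plate lying as placed.
- **Contact:** The free screw read about 0.14 Nm. The joint-6 torque began to rise after about 2.76 rad of turning, and I went about 0.3 rad further, to a rise of about 0.095 Nm.
- **Load:** From the angle I estimate about 7 N (target 2 to 15 N). The torque alone allows 2.7 to 9.5 N. The load was not measured directly.
- **Release:** The gripper is open about 60 mm above the knob, with force readings near zero. I moved nothing near the carton, tub or can, but I did not check their positions again afterwards.
- **Disagreements:** The wrist torque was noisy (about ±0.04 Nm) and gave one false high reading of 0.209 Nm before contact. The joint-6 torque was cleaner, and both showed the same rise at the end. The knob's centre by feel was about 2 mm in y from the camera estimate, which caused up to 10 N of side force on the gripper. I eased that off twice while turning.

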